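Scrub a bore and hold a loupe over it at the marked height

ROBOT

A 6-joint arm with a two-finger parallel gripper is mounted at the origin on the work surface. World frame = base frame: x ahead of the robot, y to its left, z up, the work surface at z = 0. Lengths are in m, angles in degrees, forces in N, time in s.
With the tool pointing down it reaches from about 0.325 to 0.775 m from the base axis. Payload 9.3 kg.
Tool frame: the origin (TCP) lies midway between the tips of the shut fingers; the grasp point (between the pads) lies 19 mm behind it; z points along the fingers, y is the line along which they close (so a half turn about z gives the same grasp; the last joint's range is limited). The gripper opens to 85 mm and grips with 20 to 120 N. Pads are 22 mm wide; open, the fingers measure 114 mm over their backs; the gripper's body (76 mm by 85 mm) begins 54 mm behind the grasp point. The pads swing forward as they close: fully open they stand 13 mm farther back than shut.
Start: joints at [-8.743, 14.817, 1.232, 76.415, 0, 81.257], TCP at [0.55, -0, 0.231] pointing down, gripper open.
Joint ranges: [-174.27, 174.27], [-52.1, 104.24], [-59.71, 78.15], [-110.17, 111.67], [-87.03, 83.33], [-180, 180]. Speed limits (degrees/s): [127.2, 127.2, 159.86, 180, 180, 180].

INTERFACE

Orientations are given as [roll, pitch, yaw] about the fixed x, y, z axes, in that order (R = Rz(yaw) Ry(pitch) Rx(roll)).
In Python, from workcell import robot gives the robot as it stands. Calls block until the motion is done:
- robot.move_ptp(position, orientation): joint-space move of the TCP to a pose.
- robot.movel(position, frame=None, speed=0.15, max_force=None): straight line of the TCP; frame=None keeps the orientation; speed is the mean speed in m/s. With max_force (N) it stops when the force on the tool has changed by that much, and returns True; else False.
- robot.set_joints(angles): joint-space move.
- robot.let_go() and robot.close_gripper(squeeze=None): open the fingers fully, or close them until they stop; squeeze is the grip in N (None keeps the last).
- robot.wait(seconds).
- robot.inverse_kinematics(position, orientation): joint angles nearest the present ones, or None.
- robot.read_state(): the state.
- robot.snapshot(name): name is "scene" or "side" or "wrist"; returns the picture (480x640x3 uint8, blue, green, red); there is no depth.
- robot.calibration(name): a dict with "fx", "fy", "cx", "cy" (pixels), "cam_to_world" (4x4, takes a point from camera to world coordinates); the wrist camera has in their place "tool_from_camera" (4x4, takes a point from camera to tool coordinates, whose origin is the TCP and whose axes are the flange's). Camera axes: x right, y down, z forward; pixel columns grow to the right and rows downward; lengths in m; the calibration is good to about 2 mm. A picture is of the moment at which its call begins: read the wrist's pose just before it. calibration takes no time and is no camera call.
A pose or a line that the arm cannot do raises robot.MotionError and nothing moves.
- robot.job_done(): hands the job in; it is judged then, once.
The state is a dict: "time": time; "joints": joint angles; "qvel": joint speeds; "effort": joint torques, N m; "tool_pos": TCP position; "tool_rot": TCP orientation; "wrist_force": force on the tool from outside, world axes, zero at the start; "ft_torque": the same for the moment, N m; "grip_width": finger opening in m; "grip_force": force on a finger pad.
Only numpy, scipy, OpenCV 4.12 (cv2) and the standard library are available. Lean on these libraries where they do the work, as an engineer would, in place of code of your own. Each camera call takes 0.05 s, during which the arm holds its last target. There are 200 camera calls.

TASK

Scrub the bore of the upright steel barrel: take the long round brush out of its tube, run it down to the bottom of the bore and back up to the mouth two full times, then stand it back in its tube without dropping it. Then pick up the loupe and hold it level and still, its lens centred over the bore and its mid-plane at the height of the tip of the brass pointer on the post beside the barrel, touching nothing but the gripper; finish there, still holding the loupe. Do not shift the pointer and leave the other things on the bench where they are.

Things in the scene. Friction and masses are not known exactly. Their poses are not given: they have to be found in the camera images.
- fixture: Upright open-topped steel barrel (outside diameter 72, bore 52, rim 105 above the bench, bore floor 20 above the bench) on a round dark foot (diameter 100, 14 high), fixed to the bench. Origin: bench level, on the barrel's axis; z up. A plain aluminium post (diameter 10, top 217 above the bench) stands 90 from the barrel's axis in the fixture's +x direction, joined to the foot by a low bar.
- bore_floor (a point): Centre of the bore's closed bottom, 20 mm above the bench, z up.
- bore_mouth (a point): Centre of the barrel's open top, 105 mm above the bench, z up.
- mark (a point): Tip of the brass pointer (40 long, a 20 collar riding on the post, set anywhere from 140 to 200 mm above the bench). It points from the post at the barrel's axis and its tip ends 48 mm short of the axis. This height is the focal height for the middle of the loupe. The collar holds by friction (about 6 N) and must not be shifted. z up.
- brush: Long round brush, 205 mm long, about 120 g, standing upright, head down, in its tube. Origin: centre of the flat lower end of the head; z along the brush to the handle's top. Black bristle head diameter 38 from 0 to 59 mm (rigid), steel stem diameter 8, round wooden handle diameter 18 from 105 to 205 mm.
- brush_grip (a point): Point on the brush's axis in the middle of the wooden handle, 155 mm above the brush's lower end.
- tube: Grey tube that holds the brush, fixed to the bench: outside diameter 58, inside 50, top 85 above the bench, on a round foot (diameter 84, 8 high). Origin: bench level on its axis, z up. The tube and the loupe's rest may trade places, left and right.
- tube_floor (a point): Centre of the tube's inner floor, 8 mm above the bench, where the brush's lower end stands.
- loupe: Reading loupe, about 100 g: round lens in a steel ring (outside diameter 72, 14 thick) with a straight black handle. It lies flat on its wooden rest. Origin: centre of the lens at mid-thickness (42 mm above the bench at the start); z is the lens axis, up; the handle runs along its -x, a bar 16 wide (y) and 14 high (z), from 47 to 157 mm from the lens centre.
- loupe_grip (a point): Point in the middle of the free part of the loupe's handle, 90 mm from the lens centre along its -x, at mid-height.
- rest: Light wooden rest of the loupe, fixed to the bench: base plate 195 x 70 x 8 with two blocks, tops 35 mm above the bench, one under the lens and one under the handle's end. Between them the handle is free over 88 mm of its length, with 27 mm of air between plate and handle. Origin: bench level below the loupe's grip point; x towards the lens, z up.
- bearing: Bystander: steel bearing ring, diameter 52, 15 high, lying on the bench. Origin: centre of its underside.
- socket: Bystander: small steel wrench socket, diameter 28, 38 high. Origin: centre of its underside.
- can: Bystander: plain pale can without a label, diameter 66, 90 high. Origin: centre of its underside.
- wrench: Bystander: steel wrench 180 long, lying flat along its x. Origin: under its middle.
- paintbrush: Bystander: flat paintbrush 190 long, lying flat along its x. Origin: under its middle. Not the brush for the bore.
- sprayer: Bystander: white spray bottle with a red head, diameter 72, 203 high. Origin: centre of its underside.

How it is judged (in metres and radians):
On the way, in this order (a step that is already met when the one before it is completed fails the run):
1. the held brush is at the bottom of the bore (within 20 mm) (horizontal distance between brush and bore_floor below 0.03 m and z of brush in the frame of bore_floor below 0.02 m and contact force between the fingers and brush above 0.5 N), for 0.05 s.
2. the brush is drawn up to the mouth (lower end more than 45 mm above the bore's floor) (horizontal distance between brush and bore_floor below 0.03 m and z of brush in the frame of bore_floor above 0.045 m and contact force between the fingers and brush above 0.5 N), for 0.05 s.
3. down to the bottom a second time (all of step 1), for 0.05 s.
4. up a second time (all of step 2), for 0.05 s.
5. the brush stands in its tube, let go (horizontal distance between brush and tube_floor below 0.015 m and z of brush in the frame of tube_floor below 0.012 m and angle between brush's own z axis and vertical below 0.25 rad and contact force between the fingers and brush below 0.1 N and linear speed of brush below 0.05 m/s), for 0.2 s.
At the end, for the whole second after the job is handed in: The gripper holds the loupe still: lens centre within 12 mm of the bore axis sideways and within 6 mm of the pointer tip's height, tilt under 0.1 rad, not touching barrel, post, pointer or brush. The brush stands let go in its tube (12 mm, tilt under 0.25 rad) (contact force between the fingers and loupe above 1 N and horizontal distance between loupe and bore_mouth below 0.012 m and z of loupe in the frame of mark between -0.006 and 0.006 m and angle between loupe's own z axis and vertical below 0.1 rad and linear speed of loupe below 0.02 m/s and angular speed of loupe below 0.15 rad/s and contact force between loupe and fixture below 0.1 N and contact force between each of loupe, the fingers and brush below 0.1 N and horizontal distance between brush and tube_floor below 0.015 m and z of brush in the frame of tube_floor below 0.012 m and angle between brush's own z axis and vertical below 0.25 rad); the arm keeps its last pose, push and grip.
It fails at once if the pointer is shifted by more than 6 mm (distance of mark from where it was at the start of the episode above 0.006 m).
It fails at once if a bystander is moved by more than 30 mm or knocked over (distance of any of bearing, socket, can, wrench, paintbrush, sprayer from where it was at the start of the episode above 0.03 m or angle between any of can, sprayer, socket's own z axis and vertical above 0.5 rad).
It fails at once if the brush or the loupe is dropped (falls free faster than 0.5 m/s) ((contact force between the fingers and brush below 0.1 N and linear speed of brush above 0.5 m/s) or (contact force between the fingers and loupe below 0.1 N and linear speed of loupe above 0.5 m/s)).
It also fails if it takes over 64 s, if anything falls off the work surface, if the arm or the gripper's body presses on something with over 40 N, if the wrist force passes 120 N, or if a joint passes its speed limit or range.

## Working session

There is one attempt and no reset: what is moved stays moved. The work goes in short steps, each a Python script; the robot and the scene stay as the last script left them, time stands still between calls to the robot, and variables do not carry over. Pictures are saved under pics/ and viewed, at most 10 in all, crops included, and the job is handed in when it is done.

```bash
mkdir -p pics; ls; python3 - <<'E'
from workcell import robot
import cv2,numpy as np
np.set_printoptions(precision=4,suppress=True)
for n in("scene","side","wrist"):
    cv2.imwrite(f"pics/{n}0.png",robot.snapshot(n)); print(n,robot.calibration(n))
s=robot.read_state();print(s["tool_pos"],s["tool_rot"],s["time"])
E
```

```text
pics
scene {'fx': 569.3216489641736, 'fy': 569.3216489641736, 'cx': 311.01695838912656, 'cy': 247.98173395942575, 'cam_to_world': array([[-0.6511,  0.5937, -0.4728,  1.2322],
       [ 0.759 ,  0.5067, -0.4089,  0.5798],
       [-0.0032, -0.6251, -0.7805,  1.2434],
       [ 0.    ,  0.    ,  0.    ,  1.    ]])}
side {'fx': 473.76703031808455, 'fy': 473.76703031808455, 'cx': 322.41462881136306, 'cy': 241.14454462877384, 'cam_to_world': array([[-0.9866, -0.1061,  0.1239,  0.4373],
       [-0.1628,  0.6887, -0.7065,  0.7727],
       [-0.0104, -0.7172, -0.6968,  0.8968],
       [ 0.    ,  0.    ,  0.    ,  1.    ]])}
wrist {'fx': 372.80582048703616, 'fy': 372.80582048703616, 'cx': 320.29766206841447, 'cy': 231.2383726368663, 'tool_from_camera': array([[-0.0002, -0.9641, -0.2657,  0.0664],
       [ 1.    , -0.0001, -0.0005, -0.0011],
       [ 0.0005, -0.2657,  0.9641, -0.1425],
       [ 0.    ,  0.    ,  0.    ,  1.    ]])}
[0.5498 0.     0.2308] [-179.9435   -0.0088   90.0024] 0.15
```

View pics/scene0.png

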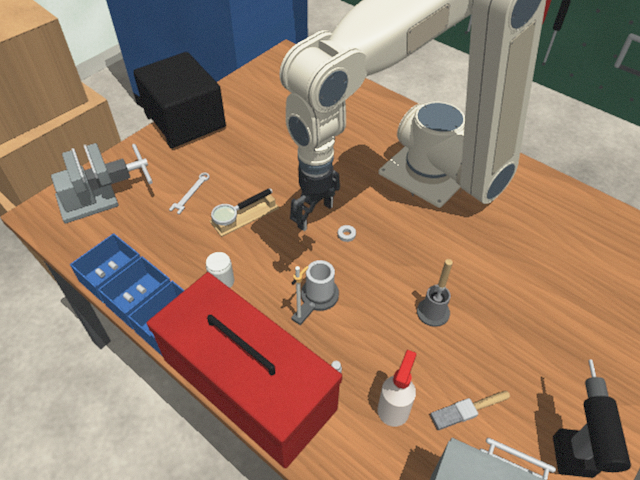

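View pics/side0.png

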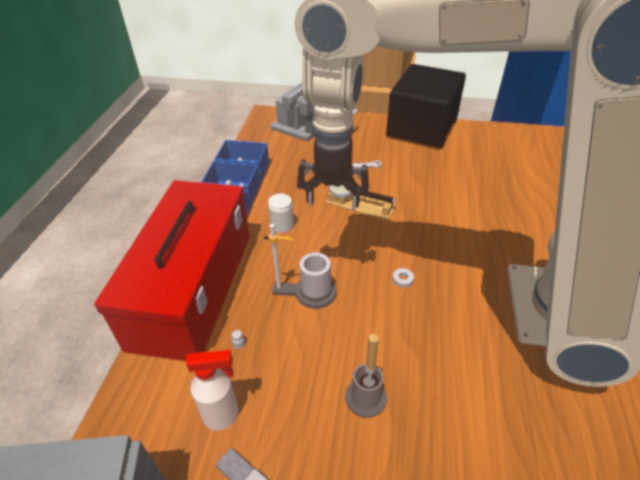

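The scene view shows the barrel's mouth near (320,268), the brush handle top (447,263), the loupe lens (224,215) with its handle end (268,193), and the pointer near (303,270). In the side view the mouth is at (315,263), the handle top (373,338) and the pointer tip (292,239). Next I'll triangulate roughly and zoom in.

```bash
cat > h.py <<'E'
from workcell import robot
import cv2,numpy as np
from scipy.spatial.transform import Rotation as R
np.set_printoptions(precision=4,suppress=True)
def T(name,st=None):
    c=robot.calibration(name)
    if name!="wrist": return c,c["cam_to_world"]
    M=np.eye(4);M[:3,:3]=R.from_euler("xyz",st["tool_rot"],degrees=True).as_matrix();M[:3,3]=st["tool_pos"]
    return c,M@c["tool_from_camera"]
def ray(name,p,st=None):
    c,M=T(name,st)
    d=M[:3,:3]@[(p[0]-c["cx"])/c["fx"],(p[1]-c["cy"])/c["fy"],1]
    return M[:3,3],d/np.linalg.norm(d)
def plane(r,z): o,d=r; return o+d*(z-o[2])/d[2]
def tri(*rs):
    A=sum(np.eye(3)-np.outer(d,d) for o,d in rs);b=sum((np.eye(3)-np.outer(d,d))@o for o,d in rs)
    x=np.linalg.solve(A,b);return x,[np.linalg.norm(np.cross(x-o,d)) for o,d in rs]
def proj(name,X,st=None):
    c,M=T(name,st);q=np.linalg.inv(M)@np.r_[X,1];return np.array([c["fx"]*q[0]/q[2]+c["cx"],c["fy"]*q[1]/q[2]+c["cy"]])
E
python3 - <<'E'
from h import *
for n,a,b in(("mouth",(320,268),(315,263)),("brushtop",(447,263),(373,338)),("tip",(306,266),(292,239)),("posttop",(298,268),(272,227))):
    print(n,tri(ray("scene",a),ray("side",b)))
print("lens",plane(ray("scene",(224,215)),.042),"hend",plane(ray("scene",(269,192)),.049))
print("can",plane(ray("scene",(219,258)),.09),"socket",plane(ray("side",(238,333)),.038),"bearing",plane(ray("scene",(347,233)),.01),"sprayer",plane(ray("scene",(395,410)),.02))
S=cv2.imread("pics/scene0.png");D=cv2.imread("pics/side0.png")
cr=lambda I,x,y:cv2.resize(I[y:y+100,x:x+133],(400,300),interpolation=cv2.INTER_CUBIC)
cv2.imwrite("pics/comp.png",np.vstack([np.hstack([cr(S,245,230),cr(D,230,200)]),np.hstack([cr(S,390,240),cr(D,310,325)])]))
E
```

```text
mouth (array([0.5815, 0.0467, 0.1111]), [np.float64(0.0018543939595923186), np.float64(0.001854393959592459)])
brushtop (array([0.4356, 0.2999, 0.2085]), [np.float64(0.00217270309898258), np.float64(0.002172703098982544)])
tip (array([0.6331, 0.0455, 0.175 ]), [np.float64(0.0008657701516833777), np.float64(0.0008657701516834649)])
posttop (array([0.6719, 0.056 , 0.2153]), [np.float64(0.00045516753441876063), np.float64(0.00045516753441863855)])
lens [ 0.5737 -0.3155  0.042 ] hend [ 0.4294 -0.2755  0.049 ]
can [ 0.7115 -0.1824  0.09  ] socket [0.7247 0.2126 0.038 ] bearing [ 0.3775 -0.0242  0.01  ] sprayer [0.722  0.3849 0.02  ]
```

View pics/comp.png

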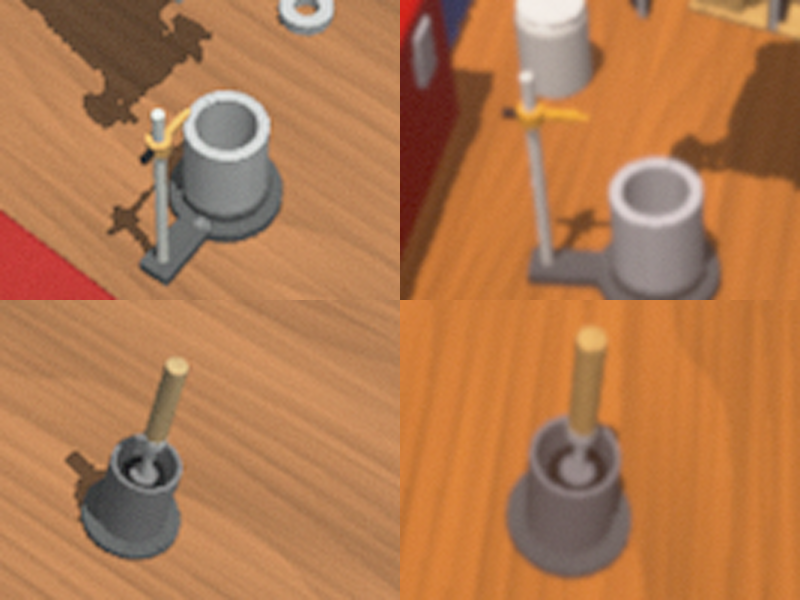

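In the composite, the mouth centre is at scene (320.5,272) / side (315,263), the pointer tip at scene (308,267) / side (292.5,239), and the handle top at scene (449,262) / side (374,337). The post is roughly on world +x from the barrel. Now I'll take wrist looks at all three from two places each.

```bash
python3 - <<'E'
from h import *
import json
for n,a,b in(("mouth",(320.5,272),(315.1,263)),("brushtop",(448.8,261.7),(373.8,337.3)),("tip",(308.2,267),(292.5,239)),("tuberim",(438.5,294),(368.2,376.7))):
    print(n,*tri(ray("scene",a),ray("side",b)))
S={}
def look(k,p,yaw):
    robot.move_ptp(p,[180,0,yaw]);robot.wait(.3);st=robot.read_state();I=robot.snapshot("wrist");cv2.imwrite(f"pics/{k}.png",I)
    S[k]={"tool_pos":list(map(float,st["tool_pos"])),"tool_rot":list(map(float,st["tool_rot"]))};print(k,st["time"],st["joints"]);return I
robot.movel([.55,0,.33])
L=[]
for k,p,y in(("L1",(.50,-.30,.30),-15),("L2",(.53,-.27,.30),-15),("B1",(.58,.045,.33),0),("B2",(.54,.075,.33),0),("T1",(.435,.30,.33),0),("T2",(.40,.27,.33),0)):
    try: L.append(look(k,p,y))
    except robot.MotionError as e: print(k,e)
json.dump(S,open("S.json","w"))
r=lambda I:cv2.resize(I,(400,300),interpolation=cv2.INTER_AREA)
if len(L)==6:
  cv2.imwrite("pics/w1.png",np.vstack([np.hstack([r(L[2]),r(L[3])]),np.hstack([r(L[4]),r(L[5])])]))
E
```

```text
mouth [0.5837 0.0485 0.1065] [np.float64(0.003144901499832306), np.float64(0.003144901499832144)]
brushtop [0.4345 0.3026 0.2146] [np.float64(0.0022472455917904896), np.float64(0.0022472455917904826)]
tip [0.6318 0.0506 0.1776] [np.float64(0.002930439732848041), np.float64(0.0029304397328481276)]
tuberim [0.4363 0.3025 0.0851] [np.float64(0.0017193510957256534), np.float64(0.0017193510957256482)]
L1 2.4417 [-39.1301  17.6926  15.2134  87.5035   0.     155.7745]
L2 3.0833 [-35.1356  18.9316  17.0064  88.0716  -0.0061 159.9087]
B1 4.65 [ -3.9117  17.7965  19.6309  91.8461  -0.0017 176.1688]
B2 5.3167 [ -0.9603  13.9846  14.2436  90.2926  -0.0044 179.0815]
T1 10.45 [  25.4888   12.179    11.9004   89.7219   -0.0005 -154.5096]
T2 11.1 [  24.0547    7.58      6.0985   88.5447    0.001  -155.9536]
```

View pics/w1.png

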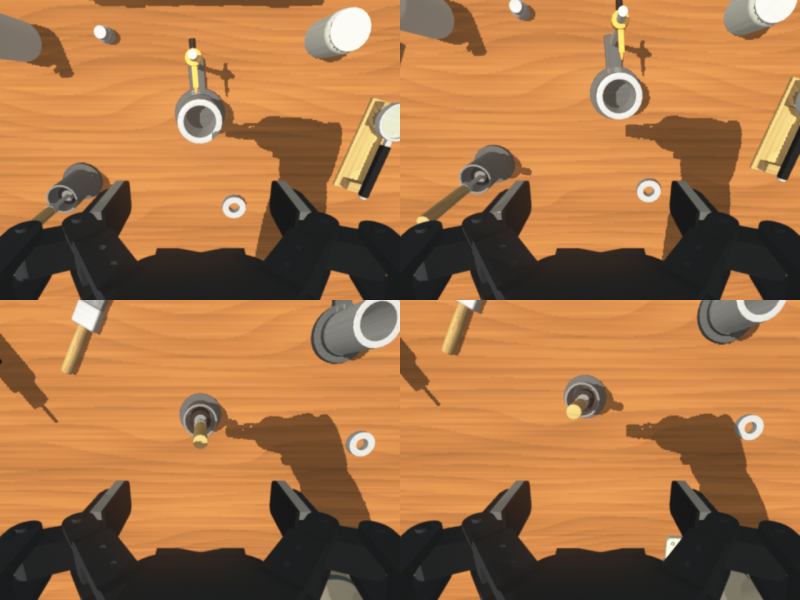

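View pics/L1.png

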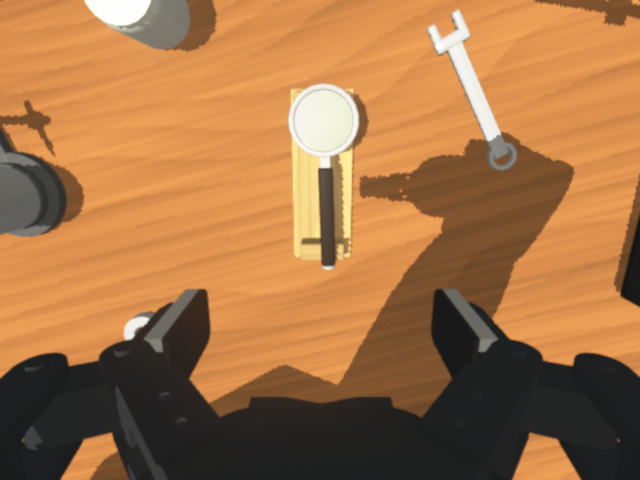

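The wrist views (full-resolution pixels) show the bore mouth at about B1 (320,189) and B2 (349,152), the pointer tip at B1 (312,150) and B2 (355,93), and the handle top at T1 (320,224) and T2 (277,178). In L1 the lens is at (324,120) and the handle runs from (325,165) to (328,265). I'll refine these with masks.

```bash
cat > m.py <<'E'
from h import *
import json
S=json.load(open("S.json"));I={k:cv2.imread(f"pics/{k}.png") for k in S}
def comp(m,seed,rad=12):
    n,l,s,c=cv2.connectedComponentsWithStats(m.astype(np.uint8))
    ys,xs=np.nonzero(m);d=np.hypot(xs-seed[0],ys-seed[1]);i=d.argmin()
    return (l==l[ys[i],xs[i]]).astype(np.uint8)
def outer(m): return max(cv2.findContours(m,cv2.RETR_EXTERNAL,cv2.CHAIN_APPROX_NONE)[0],key=len)
hsv={k:cv2.cvtColor(v,cv2.COLOR_BGR2HSV) for k,v in I.items()}
r=lambda k,p:ray("wrist",p,S[k])
def pair(n,a,b,pa,pb): print(n,pa,pb,*tri(r(a,pa),r(b,pb)))
out={}
for k,s in(("B1",(320,165)),("B2",(349,130))):
    h=hsv[k];m=comp((h[...,1]<40)&(h[...,2]>200),s);e=cv2.fitEllipse(cv2.convexHull(outer(m)));out[k]=e[0];print(k,e,m.sum())
    # inner hole
    cs=cv2.findContours(m,cv2.RETR_CCOMP,cv2.CHAIN_APPROX_NONE)[0];print([cv2.fitEllipse(c) for c in cs if 50<len(c)][:3])
pair("mouth","B1","B2",out["B1"],out["B2"])
for k,s in(("B1",(312,140)),("B2",(355,80))):
    h=hsv[k];m=comp((abs(h[...,0].astype(int)-25)<6)&(h[...,1]>90)&(h[...,2]>120),s);ys,xs=np.nonzero(m);j=ys==ys.max();out[k]=(xs[j].mean(),ys.max()+.5);print(m.sum(),np.bincount(h[...,0][m>0]).argmax())
pair("tip","B1","B2",out["B1"],out["B2"])
for k,s in(("T1",(320,226)),("T2",(277,178))):
    h=hsv[k];print(I[k][s[1],s[0]],h[s[1],s[0]]);m=comp((abs(h[...,0].astype(int)-20)<8)&(h[...,2]>205)&(h[...,1]<160),s);out[k]=cv2.fitEllipse(outer(m))[0];print(m.sum(),cv2.boundingRect(m))
pair("htop","T1","T2",out["T1"],out["T2"])
for k,s in(("L1",(324,90)),):
    print(hsv[k][120,324],hsv[k][88,324],hsv[k][200,326])
for k in("L1","L2"):
    X=plane(r("L1",(324,120)),.049);s=proj("wrist",X,S[k]);h=hsv[k]
    m=comp((h[...,1]<60)&(h[...,2]>195),s);e=cv2.fitEllipse(cv2.convexHull(outer(m)));out[k]=e[0];print(k,e,m.sum())
    X=plane(r("L1",(326,215)),.049);s=proj("wrist",X,S[k])
    m=comp((h[...,2]<60),s);b=cv2.minAreaRect(outer(m));out[k+"h"]=b[0];print(b)
pair("lens","L1","L2",out["L1"],out["L2"]);pair("handle","L1","L2",out["L1h"],out["L2h"])
for k in("L1","L2"):
    a=plane(r(k,out[k]),.049);b=plane(r(k,out[k+"h"]),.049);print(a,b,np.linalg.norm(a-b),np.degrees(np.arctan2(*(a-b)[1::-1])))
E
python3 m.py
```

```text
B1 ((319.1166076660156, 193.40029907226562), (69.70924377441406, 70.51669311523438), 105.12254333496094) 1646
[((318.82794189453125, 193.25587463378906), (63.933841705322266, 65.07996368408203), 54.41572570800781)]
B2 ((350.4596252441406, 153.02969360351562), (72.66983795166016, 74.52554321289062), 20.54244041442871) 1909
[((350.45025634765625, 153.014892578125), (71.8526840209961, 73.73809814453125), 16.79113006591797), ((350.4328308105469, 153.4344482421875), (54.7940559387207, 56.64488983154297), 26.568347930908203)]
mouth (319.1166076660156, 193.40029907226562) (350.4596252441406, 153.02969360351562) [0.5834 0.0445 0.1029] [np.float64(6.564559656065198e-05), np.float64(6.564559656063828e-05)]
497 27
351 26
tip (np.float64(313.5), np.float64(148.5)) (np.float64(354.5), np.float64(93.5)) [0.6313 0.0485 0.1801] [np.float64(1.3911586906181974e-05), np.float64(1.3911586906294663e-05)]
[ 88 141 175] [ 18 127 175]
218 (308, 216, 24, 13)
[137 220 247] [ 23 114 247]
526 (262, 161, 29, 31)
htop (320.3227844238281, 222.3729248046875) (275.58953857421875, 177.5569305419922) [0.4339 0.3001 0.
[... 206 characters left out ...]
8056030273438) 4126
((319.5, 384.5), (189.0, 639.0), 90.0)
L2 ((357.2347106933594, 142.04310607910156), (67.81726837158203, 74.63553619384766), 8.037236213684082) 3904
((360.5, 196.5), (15.0, 5.0), 90.0)
lens (323.5696716308594, 123.16583251953125) (357.2347106933594, 142.04310607910156) [ 0.5688 -0.3222  0.034 ] [np.float64(0.0007605674919361037), np.float64(0.0007605674919361772)]
handle (319.5, 384.5) (360.5, 196.5) [ 0.5885 -0.3045  0.4619] [np.float64(0.019029013186767196), np.float64(0.019029013186767262)]
[ 0.5681 -0.3216  0.049 ] [ 0.2694 -0.2375  0.049 ] 0.3102218206978316 -15.712570278474784
[ 0.5702 -0.3215  0.049 ] [ 0.5143 -0.3116  0.049 ] 0.05680079023007489 -10.027999432250775
```

The mouth is at (0.583,0.0445), z 0.103 against 0.105 given. The pointer tip is 48 mm from the axis at z about 0.180, and the handle top is at (0.434,0.300), z 0.21. These all agree with the sizes given, so I'll grasp the brush.

```bash
python3 - <<'E'
from h import *
robot.move_ptp([.434,.301,.33],[180,0,180])
s=robot.read_state();print(s["time"],s["joints"])
print(robot.movel([.434,.301,.150],speed=.12,max_force=8))
robot.close_gripper(squeeze=60)
s=robot.read_state();print(s["time"],s["tool_pos"],s["grip_width"],s["grip_force"],s["wrist_force"])
robot.movel([.434,.301,.295],speed=.12)
s=robot.read_state();print(s["time"],s["grip_width"],s["grip_force"],s["wrist_force"])
robot.movel([.5834,.0445,.295],speed=.15);robot.wait(.3)
s=robot.read_state();print(s["time"],s["tool_pos"],s["tool_rot"])
a,b,w=robot.snapshot("scene"),robot.snapshot("side"),robot.snapshot("wrist")
for n,i in(("s1",a),("d1",b),("w3",w)): cv2.imwrite(f"pics/{n}.png",i)
c=lambda I,n:(lambda u:cv2.resize(I[max(0,int(u[1])-100):int(u[1])+100,int(u[0])-66:int(u[0])+67],(400,600),interpolation=cv2.INTER_CUBIC))(proj(n,[.5834,.0445,.15]))
for n in("scene","side"):print(proj(n,[.5834,.0445,.15]).astype(int)-[66,100])
cv2.imwrite("pics/hold.png",np.hstack([c(a,"scene"),c(b,"side")]))
E
```

```text
13.825 [25.6364 12.1491 11.8637 89.7098  0.0001 25.6091]
False
16.1083 [0.4341 0.3009 0.1502] 0.016375753252465302 58.42900514602661 [ 0.2165 -1.1468  4.0668]
17.4667 0.016664016168307247 58.455970287323 [ 0.0452 -0.9554 -1.9883]
19.8917 [0.5833 0.0447 0.295 ] [-179.9992    0.0005 -179.9864]
[253 159]
[248 149]
```

View pics/hold.png

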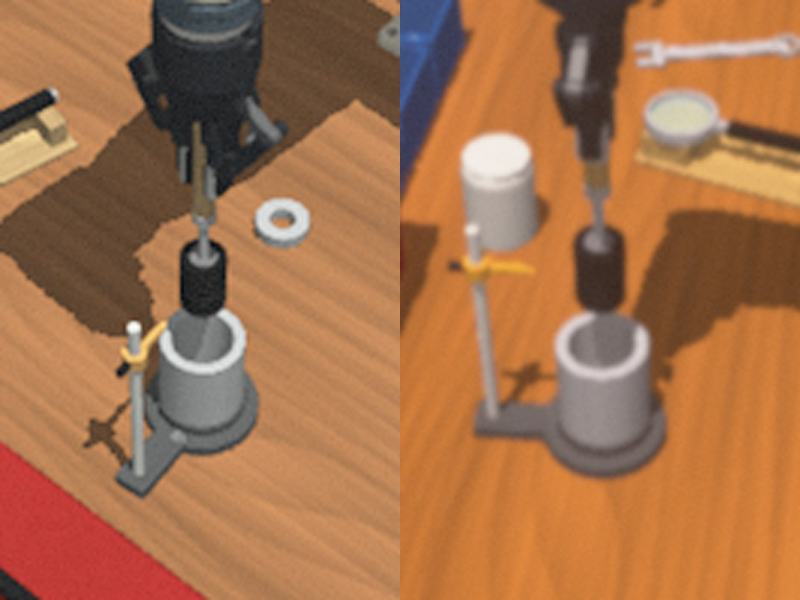

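The held brush hangs plumb, and its head is centred over the bore in both views (scene x ≈203 against mouth 202, side ≈600 against 602, crop pixels). Scrubbing twice.

```bash
python3 - <<'E'
from h import *
p=[.5834,.0445]
for i in range(2):
    hit=robot.movel(p+[.167],speed=.1,max_force=12);robot.wait(.15)
    s=robot.read_state();print(i,hit,s["time"],s["tool_pos"],s["wrist_force"])
    robot.movel(p+[.236],speed=.1);robot.wait(.15)
    s=robot.read_state();print(s["time"],s["tool_pos"],s["grip_force"],s["grip_width"])
robot.movel(p+[.295],speed=.12)
robot.movel([.436,.3015,.295],speed=.17);robot.wait(.2)
print(robot.read_state()["time"])
a,b=robot.snapshot("scene"),robot.snapshot("side")
Q=[.436,.3015,.12]
c=lambda I,n:(lambda u:cv2.resize(I[max(0,int(u[1])-100):int(u[1])+100,int(u[0])-66:int(u[0])+67],(400,600),interpolation=cv2.INTER_CUBIC))(proj(n,Q))
cv2.imwrite("pics/ret.png",np.hstack([c(a,"scene"),c(b,"side")]))
for n in("scene","side"):print(proj(n,Q).astype(int)-[66,100])
E
```

```text
0 False 21.625 [0.5836 0.0445 0.1675] [ 0.313   0.6062 -1.308 ]
22.6167 [0.5831 0.0445 0.2352] 58.4531968832016 0.016422912022345477
1 False 23.6083 [0.5838 0.0445 0.1678] [ 0.0991 -0.7466 -1.4192]
24.6 [0.5831 0.0445 0.2352] 58.453025221824646 0.016632161911526822
27.3333
[374 184]
[303 267]
```

View pics/ret.png

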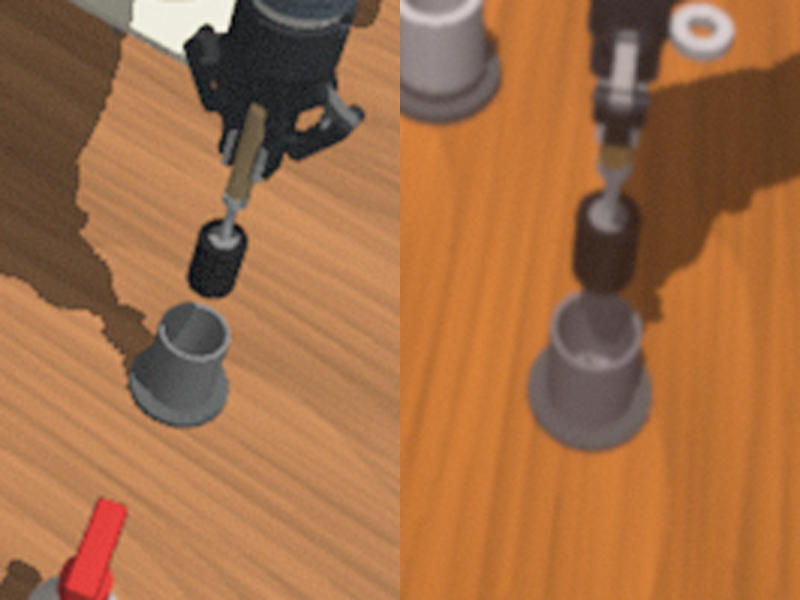

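The head's bottom is at crop (211,283) and (204,279), and the tube rim is centred at (195,332) and (196,328). I'll compare their positions in the same views, then lower.

```bash
python3 - <<'E'
from h import *
t=tri(ray("scene",(438.8,294.7)),ray("side",(368.2,376.3)));b=tri(ray("scene",(444.1,278.3)),ray("side",(370.8,360)))
print("tube",*t,"brush end",*b)
d=(t[0]-b[0])[:2];print(d)
if np.linalg.norm(d)>.006: raise SystemExit("check")
x,y=np.array([.436,.3015])+(d if np.linalg.norm(d)>.002 else 0)
hit=robot.movel([x,y,.152],speed=.1,max_force=8)
s=robot.read_state();print(hit,s["time"],s["tool_pos"],s["wrist_force"])
if s["tool_pos"][2]>.16: raise SystemExit("blocked")
if not hit: print(robot.movel([x,y,.146],speed=.02,max_force=5),robot.read_state()["tool_pos"])
robot.let_go();robot.wait(.3)
robot.movel([x,y,.31],speed=.15);s=robot.read_state();print(s["time"])
E
```

```text
tube [0.4369 0.3031 0.0854] [np.float64(0.002955224992820729), np.float64(0.002955224992820647)] brush end [0.4345 0.3045 0.149 ] [np.float64(0.0005602700895878187), np.float64(0.000560270089587886)]
[ 0.0024 -0.0014]
False 29.0167 [0.4387 0.3002 0.1525] [ 0.4965 -0.0046 -1.1463]
True [0.439  0.3004 0.1501]
31.4667
```

```bash
cat > n.py <<'E'
from h import *
import json
S=json.load(open("S.json"));out={}
for k in("L1","L2"):
    I=cv2.imread(f"pics/{k}.png");h=cv2.cvtColor(I,cv2.COLOR_BGR2HSV)
    p=lambda q:proj("wrist",plane(ray("wrist",q,S["L1"]),.045),S[k])
    m=((h[...,1]<60)&(h[...,2]>150)).astype(np.uint8);c=p((324,120)).astype(int)
    w=np.zeros_like(m);cv2.circle(w,tuple(int(v) for v in c),50,1,-1);m=cv2.morphologyEx(m*w,cv2.MORPH_OPEN,np.ones((19,19),np.uint8))
    out[k]=cv2.fitEllipse(cv2.convexHull(max(cv2.findContours(m,0,1)[0],key=len)));print(k,out[k])
    w[:]=0;cv2.line(w,tuple(int(v) for v in p((325.5,172))),tuple(int(v) for v in p((328,255))),1,24)
    m=((h[...,2]<75)&(w>0)).astype(np.uint8);m=cv2.morphologyEx(m,cv2.MORPH_OPEN,np.ones((3,3),np.uint8));ys,xs=np.nonzero(m)
    v=cv2.fitLine(np.float32(np.c_[xs,ys]),cv2.DIST_L2,0,.01,.01).ravel();t=(np.c_[xs,ys]-v[2:])@v[:2]
    e=[v[2:]+v[:2]*t.min(),v[2:]+v[:2]*t.max()];e.sort(key=lambda q:q[1]);out[k+"h"]=e;print(len(xs),e)
    a,b=[plane(ray("wrist",q,S[k]),.049) for q in e];l=plane(ray("wrist",out[k][0],S[k]),.049)
    print("lens",l,"handle",a,b,"dist",np.linalg.norm(l-a),np.linalg.norm(l-b),"yaw h,l-b",[np.degrees(np.arctan2(d[1],d[0])) for d in(a-b,l-b)])
R_=lambda k,q:ray("wrist",q,S[k])
print("tri lens",*tri(R_("L1",out["L1"][0]),R_("L2",out["L2"][0])))
for i in(0,1):print("tri handle",*tri(R_("L1",out["L1h"][i]),R_("L2",out["L2h"][i])))
E
python3 n.py
```

```text
L1 ((323.4273681640625, 119.97002410888672), (70.35824584960938, 73.1002426147461), 178.5421600341797)Traceback (most recent call last):
  File "n.py", line 12, in <module>
    v=cv2.fitLine(np.float32(np.c_[xs,ys]),cv2.DIST_L2,0,.01,.01).ravel();t=(np.c_[xs,ys]-v[2:])@v[:2]
      ~~~~~~~~~~~^^^^^^^^^^^^^^^^^^^^^^^^^^^^^^^^^^^^^^^^^^^^^^^^
cv2.error: OpenCV(4.12.0) /io/opencv/modules/imgproc/src/linefit.cpp:50: error: (-215:Assertion failed) count > 0 in function 'fitLine2D_wods'
```

```bash
python3 -c "
import cv2;h=cv2.cvtColor(cv2.imread('pics/L1.png'),cv2.COLOR_BGR2HSV)
for r in(180,200,215,250):print(h[r,305:350,2].tolist())"; sed -i 's/w\[:\]=0;cv2.line/w=np.zeros_like(m);cv2.line/; s/h\[...,2\]<75)/h[...,2]<110)/' n.py; python3 n.py
```

```text
[249, 249, 247, 245, 244, 246, 248, 249, 249, 248, 250, 250, 241, 180, 108, 92, 96, 96, 94, 93, 91, 90, 87, 86, 83, 81, 79, 92, 126, 155, 160, 160, 162, 163, 161, 161, 176, 210, 237, 251, 252, 253, 253, 253, 253]
[248, 248, 247, 244, 242, 243, 247, 248, 248, 248, 249, 250, 249, 233, 154, 95, 91, 92, 92, 91, 90, 88, 85, 84, 82, 80, 77, 80, 110, 147, 156, 156, 158, 161, 164, 164, 166, 185, 229, 250, 251, 251, 251, 252, 252]
[247, 248, 247, 244, 240, 241, 244, 247, 247, 248, 248, 249, 248, 240, 199, 120, 87, 88, 89, 89, 88, 87, 85, 83, 81, 80, 77, 76, 87, 116, 143, 151, 155, 157, 159, 159, 160, 173, 221, 250, 253, 253, 253, 253, 251]
[244, 244, 244, 244, 245, 245, 245, 244, 245, 245, 245, 245, 245, 245, 243, 226, 147, 88, 81, 81, 81, 80, 79, 79, 78, 78, 76, 75, 73, 84, 115, 157, 208, 240, 245, 245, 245, 239, 209, 159, 149, 155, 166, 200, 227]
L1 ((323.4273681640625, 119.97002410888672), (70.35824584960938, 73.1002426147461), 178.5421600341797)
1298 [array([325.3057, 168.7924]), array([328.4456, 264.15  ])]
lens [ 0.574  -0.3214  0.049 ] handle [ 0.5261 -0.3108  0.049 ] [ 0.4226 -0.2873  0.049 ] dist 0.04903658728012041 0.15523122591507038 yaw h,l-b [np.float64(-12.811467843356683), np.float64(-12.71038965646368)]
L2 ((357.5668029785156, 140.88255310058594), (69.05115509033203, 71.35993194580078), 24.821287155151367)
1331 [array([358.1512, 186.9495]), array([359.0837, 282.0286])]
lens [ 0.5741 -0.3213  0.049 ] handle [ 0.5278 -0.3108  0.049 ] [ 0.4218 -0.2864  0.049 ] dist 0.04752994457915719 0.1562421275324013 yaw h,l-b [np.float64(-12.954217601980837), np.float64(-12.904354559736545)]
tri lens [ 0.574  -0.3214  0.0475] [np.float64(1.611417702454096e-05), np.float64(1.6114177024591693e-05)]
tri handle [ 0.5254 -0.3111  0.0377] [np.float64(0.0005943727869751517), np.float64(0.000594372786975195)]
tri handle [ 0.4218 -0.2868  0.048 ] [np.float64(0.0005285031646190969), np.float64(0.0005285031646192535)]
```

The lens is at (0.574,-0.321) with its ring top at z about 0.0475. The handle spans 48–156 mm from the lens, yaw -12.9°, as given. I'll take a closer look at the pointer tip on the way over.

```bash
python3 - <<'E'
from h import *
S={};I={};tip0=np.array([.6313,.0485,.18]);ax=np.array([.5834,.0445,.18]);O=[]
for k,p in(("P1",(.53,.13,.27)),("P2",(.53,-.05,.27))):
    robot.move_ptp(p,[180,0,180]);robot.wait(.3);S[k]=robot.read_state();I[k]=robot.snapshot("wrist");cv2.imwrite(f"pics/{k}.png",I[k])
    h=cv2.cvtColor(I[k],cv2.COLOR_BGR2HSV);t=proj("wrist",tip0,S[k]);g=proj("wrist",ax,S[k])-t;g/=np.linalg.norm(g)
    m=(abs(h[...,0].astype(int)-26)<5)&(h[...,1]>80)&(h[...,2]>110)
    ys,xs=np.nonzero(m);q=np.c_[xs,ys]-t;q=q[(abs(q[:,0])<60)&(abs(q[:,1])<60)];a=q@g;b=q@[-g[1],g[0]]
    ok=abs(b)<15;q,a=q[ok],a[ok];e=q[a>a.max()-2].mean(0)+t+g*1
    print(k,S[k]["time"],"pred",t,"found",e,ok.sum());O.append(ray("wrist",e,S[k]))
print(*tri(*O))
s=robot.snapshot("scene");cv2.imwrite("pics/s2.png",s)
c=[cv2.resize(I[k][int(v[1])-75:int(v[1])+75,int(v[0])-100:int(v[0])+100],(400,300)) for k in I for v in[np.clip(proj("wrist",tip0,S[k]),[100,75],[540,405])]]
cv2.imwrite("pics/tip.png",np.vstack([np.hstack(c),cv2.resize(s[230:330,310:577],(800,300))]))
E
```

```text
P1 32.575 pred [206.9681 372.169 ] found [207.0646 371.0173] 208Traceback (most recent call last):
  File "<stdin>", line 8, in <module>
    return umr_maximum(a, axis, None, out, keepdims, initial, where)
ValueError: zero-size array to reduction operation maximum which has no identity
```

The P1 view agrees with the predicted tip within about 1 px, but a finger hides the tip in P2. I'll combine P1 with the earlier views and move to the loupe.

```bash
cat > g.py <<'E'
from h import *
import json
S=json.load(open("S.json"));P1={"tool_pos":[.53,.13,.27],"tool_rot":[180,0,180]}
r=[ray("wrist",(313.5,148.5),S["B1"]),ray("wrist",(354.5,93.5),S["B2"]),ray("wrist",(207.06,371.0),P1)]
print(tri(*r),tri(r[0],r[2]),tri(r[1],r[2]))
cv2.imwrite("pics/s2.png",robot.snapshot("scene"))
yaw=-12.85;g=np.array([.574,-.3214])-.09*np.array([np.cos(np.radians(yaw)),np.sin(np.radians(yaw))])
robot.movel([.50,-.05,.29])
robot.move_ptp([*g,.20],[180,0,180+yaw])
print(robot.movel([*g,.024],speed=.1,max_force=8))
robot.close_gripper(squeeze=80);s=robot.read_state();print(s["time"],s["tool_pos"],s["grip_width"],s["wrist_force"],s["joints"])
robot.movel([*g,.10],speed=.08);robot.movel([*g,.23],speed=.15);robot.wait(.2)
s=robot.read_state();print(s["time"],s["tool_pos"],s["tool_rot"],s["grip_width"],s["wrist_force"],s["ft_torque"])
a=robot.snapshot("scene");b=robot.snapshot("side");cv2.imwrite("pics/s3.png",a);cv2.imwrite("pics/d3.png",b)
X=[*g+.05*np.array([np.cos(np.radians(yaw)),np.sin(np.radians(yaw))]),.25]
def c(n,I):
    u=np.clip(proj(n,X).astype(int),[67,50],[572,430]);print(n,u-[67,50]);return cv2.resize(I[u[1]-50:u[1]+50,u[0]-67:u[0]+66],(400,300))
s2=a[230:330,360:493];d2=b[320:420,300:433]
cv2.imwrite("pics/lift.png",np.vstack([np.hstack([c("scene",a),c("side",b)]),np.hstack([cv2.resize(v,(400,300)) for v in(s2,d2)])]))
E
python3 g.py
```

```text
(array([0.6333, 0.0488, 0.1772]), [np.float64(0.001345109583049126), np.float64(0.001213121622621706), np.float64(0.0025118238988327828)]) (array([0.6328, 0.0483, 0.1775]), [np.float64(0.0019173164122883257), np.float64(0.0019173164122883717)]) (array([0.6334, 0.048 , 0.1764]), [np.float64(0.0018404660950798377), np.float64(0.0018404660950797828)])
False
37.7667 [ 0.4863 -0.3015  0.0242] 0.014605697354952402 [-0.5502  0.3467  3.9524] [-40.1941  24.756  -15.9859  49.237   -0.     -27.3431]
40.0833 [ 0.4861 -0.3012  0.2292] [179.9611  -0.0735 167.1495] 0.014341132226345334 [ 0.0606  0.0482 -1.6548] [0.0264 0.0303 0.047 ]
scene [158 103]
side [288  77]
```

View pics/lift.png

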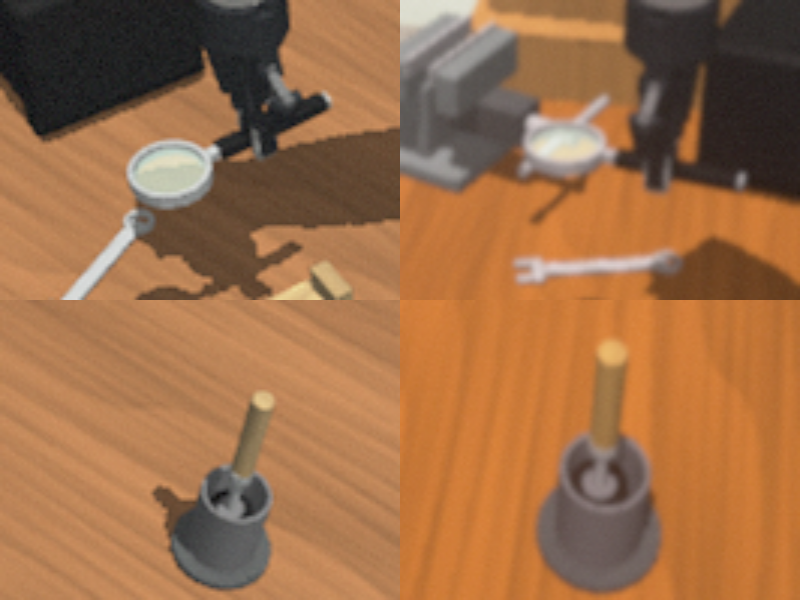

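The brush stands upright in its tube (bottom crops), and the loupe is held level with its lens at crop (171,172) and (165,143). I'll check it by triangulation, then carry it over the bore.

```bash
python3 - <<'E'
from h import *
print("lens",*tri(ray("scene",(214.9,160.3)),ray("side",(342.9,124.7))))
robot.move_ptp([.44,-.15,.24],[180,0,175])
robot.move_ptp([.4934,.0445,.235],[180,0,180]);robot.wait(.2)
print(robot.movel([.4934,.0445,.1602],speed=.05,max_force=6));robot.wait(.4)
s=robot.read_state();print(s["time"],s["tool_pos"],s["tool_rot"],s["grip_width"],s["wrist_force"])
X=[.5834,.0445,.178]
L=[]
for n in("scene","side"):
    I=robot.snapshot(n);cv2.imwrite(f"pics/{n}9.png",I);u=proj(n,X).astype(int);print(n,u-[50,75])
    L.append(cv2.resize(I[u[1]-75:u[1]+75,u[0]-50:u[0]+50],(400,600),interpolation=cv2.INTER_CUBIC))
cv2.imwrite("pics/fin.png",np.hstack(L))
E
```

```text
lens [ 0.5709 -0.3152  0.252 ] [np.float64(0.0026745500614500607), np.float64(0.0026745500614499987)]
False
43.9333 [0.4934 0.0445 0.1602] [179.9992   0.0025 179.9978] 0.014197774334334971 [-0.6564  0.0723 -1.3736]
scene [269 176]
side [264 165]
```

View pics/fin.png

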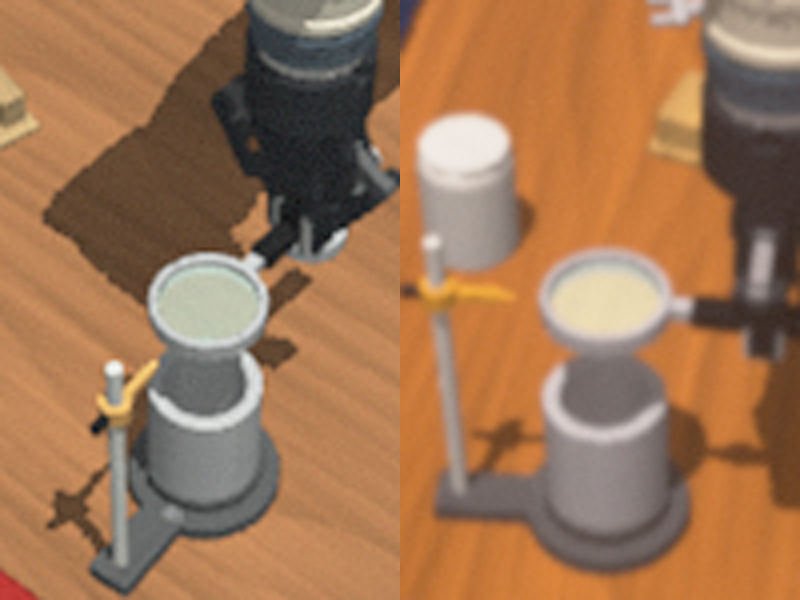

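The loupe is centred above the bore and clear of the pointer: lens at crop (208,304) and (205,301), tip at (156,363) and (114,296). One relative check in these views before handing in.

```bash
python3 - <<'E'
from h import *
f=lambda a,b:tri(ray("scene",(269+a[0]/4,176+a[1]/4)),ray("side",(264+b[0]/4,165+b[1]/4)))
l=f((208,304),(205.5,301));t=f((156,363),(114,296));m=f((206,384),(205,395))
print(l,t,m);print("lens-tip",l[0]-t[0],np.linalg.norm((l[0]-t[0])[:2]),"lens-mouth",l[0]-m[0])
E
```

```text
(array([0.5808, 0.0473, 0.18  ]), [np.float64(0.0014126429851669807), np.float64(0.0014126429851670827)]) (array([0.6318, 0.05  , 0.1775]), [np.float64(0.002589279752293392), np.float64(0.0025892797522934752)]) (array([0.5831, 0.0482, 0.1046]), [np.float64(0.0025101892927720426), np.float64(0.002510189292772037)])
lens-tip [-0.051  -0.0027  0.0025] 0.05107689188421561 lens-mouth [-0.0023 -0.0009  0.0754]
```

```bash
python3 -c "
from workcell import robot
print(robot.job_done())"
```

```text
the job is handed in; nothing more can be done
None
```

The job is handed in: I scrubbed the bore twice and stood the brush back upright in its tube, and the gripper holds the loupe level over the bore; my last camera check put the lens about 2.5 mm from the axis and 2.5 mm above the pointer tip, inside the limits, but the hand-in returned no verdict.

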